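# Twist the stuck knob off the parcel stamp and lock it under the coin tray

### The job

Closing time at the shop counter: work the stuck wooden knob off the parcel stamp by twisting it back and forth while pulling gently, without pulling the stamp up out of its metal rest. Swing the cash box's coin tray up and over, stand the knob upright (open end down) on the floor of the compartment underneath, beside the tin, then swing the tray back down so that it is fully closed. Do not knock over the bell, the can or the bottle.

Things in the scene. Friction and masses are not known exactly. Their poses are not given: they have to be found in the camera images.
- knob: Dark wooden knob: upright cylinder 38 mm wide, 48 mm high, groove near the top, top edge narrowed; 60 g. Origin: centre of its underside; z up along its axis. A blind bore 21 mm wide, 30 mm deep opens downward. At the start it is pushed home on the stamp's spindle, its underside on the shoulder. It may be turned either way without limit; it is free of the grip after 15 mm of rise (28 mm clears it).
- spindle_top (a point): Top of the stamp's steel spindle (18 mm wide, 28 mm high above the shoulder), hidden in the knob at first. Spring pads in it hold the knob by friction: straight pull 16 to 25 N, more than the stamp's weight. Friction opposes the direction of sliding: while the knob turns (0.15 to 0.3 N m), a few N pull it up, if it rises slowly against the turning (e.g. 3 mm per 1.2 rad).
- stamp: Hand stamp of grey painted metal, 0.65 to 0.95 kg, loose in its rest: base block 112 x 82 mm, 22 mm high, a neck 44 to 64 mm wide up to a shoulder 56 mm above the base's underside, and on that the spindle with the knob. Origin: centre of the underside; z up.
- stamp_rest: Fixed shallow steel tray, 125 x 95 mm outside, rim 14 mm high, walls and floor 4 mm; the stamp's base stands in it with 2.5 mm of play each side, so it cannot turn with the knob. At either of two places on the left half of the counter. Origin: centre of the underside, on the counter.
- cashbox: Fixed dark steel cash box without a lid, 200 mm (own x) by 140 mm (own y) outside, 75 mm high, walls and floor 4 mm thick. Origin: centre of the underside; z up. The compartment under the coin tray is open upward once the tray is swung over; the tin fills its -x end.
- tin: Loose closed flat tin, 57 x 92 mm, 35 mm high, on the compartment floor, its centre about 60 mm to the -x side of the cash box's centre. Origin: centre of its underside. From about 30 mm on the -x side of the box's centre to the +x wall the compartment is empty.
- tray_arm (a joint): Angle q of the parallel arms of the coin tray: 0 closed, 2.618 swung right over (stop). The tray stays level; each point moves on a 100 mm arc in the box's own y-z plane: from its closed place by 100 mm*(cos(0.262+q)-0.966) along box y (towards -y, 193 mm when open) and 100 mm*(sin(0.262+q)-0.259) upward. Its weight (0.28 kg) holds it at either end; it drops if let go between.
- tray_grip (a point): Point in the upright bare-steel grip plate in the middle of the coin tray, 12 mm below the plate's top edge. Plate: 70 mm long (box x), 12 mm thick (box y), standing 37 mm above the tray's rim; this point is 127.5 mm above the counter when closed or fully open. Tray: 200 mm (box x) by 134 mm (box y), 26 mm high, its underside 76.5 mm up. Axes as the cash box.
- bell: Counter bell, a steel dome 84 mm wide over its foot and 57 mm high, loose. Leave standing. Origin: centre of the underside.
- can: Plain metal drink can, 62 mm in diameter, 115 mm high, loose. Leave standing. Origin: centre of the underside.
- bottle: Brown glass bottle, 64 mm in diameter, 190 mm high, loose. Leave standing. Origin: centre of the underside.

How it is judged:
By the outcome, as a careful person would: the job done as asked, in the order asked, and still so for the second after the job is handed in, with the robot touching nothing.
It also fails if it takes over 72 s, if anything falls off the work surface, if the arm or the gripper's body presses on something with over 40 N, if the wrist force passes 120 N, or if a joint passes its speed limit or range.

### The arm

A 6-joint arm with a two-finger parallel gripper is mounted at the origin on the work surface. World frame = base frame: x ahead of the robot, y to its left, z up, the work surface at z = 0. Lengths are in mm, angles in rad, forces in N, time in s.
With the tool pointing down it reaches from about 350 to 875 mm from the base axis. Payload 4.2 kg.
Tool frame: the origin (TCP) lies at the very end of the fingers, on their centre line; the grasp point (between the pads) lies 19 mm behind it; z points along the fingers, y is the direction in which the jaws open and shut (so a half turn about z gives the same grasp; the last joint's range is limited). The gripper opens to 85 mm and grips with 20 to 120 N. Pads are 22 mm wide; open, the fingers measure 114 mm over their backs; the gripper's body (76 mm by 85 mm) begins 54 mm behind the grasp point. The pads swing forward as they close: fully open they stand 13 mm farther back than shut.
Start: joints at [-1.054, 0.385, 0.008, 0, -1.194, -0.259], TCP at [159.363, -604.32, 231.312] pointing down, gripper open.
Joint ranges: [-3.14, 3.14], [-1.21, 2.06], [-1.07, 1.41], [-3.16, 2.05], [-2.99, -0.16], [-3.1, 3.1]. Speed limits (rad/s): [2.79, 2.79, 3.14, 3.14, 3.14, 3.14].

### API

Orientations are given as a unit quaternion [x, y, z, w].
In Python, from bench import telemetry, eyes, arm gives the robot as it stands. The module is installed in compiled form; this text tells all that it offers.
- The arm moves only by the tool move_arm, never from a script. Its argument "deltas" is text: rows parted by semicolons, each of 6 numbers parted by spaces: the shift along the tool's x, y, z in cm, then the turn, a rotation vector about the tool's x, y, z in rad. A call has 1 to 12 rows; each row shifts and turns the commanded pose from where the row before left it, along the tool's axes as they then stand; what a row does not reach is not made up. A row lasts 1/8 s, in which the tool goes at most 62.5 mm and 10.7 degrees, less where a joint would pass 70% of its speed; a pose out of reach is approached as far as the arm can. A call is refused whole if a number of a shift passes 6.25 or a number of a turn 0.188, either way. A call with a gripper value outside its range is refused whole. "grip" is the finger opening in cm, from 0 to 8.54, set as the call begins (left out, the last holds). The fingers move at their own pace and stop on an object; the grip force is fixed at half the most. Time passes only in rows, so rows that do not move let the fingers close. It gives the time, the measured TCP pose, the force and the opening at its end, in the units of the state.
- telemetry.read_state(): the state, without advancing time (a new reading comes with each control period).
- eyes.get_image(name): name is "scene" or "side" or "wrist"; returns a dict with "pixels" (480x640x3 uint8, blue, green, red), "range_z" (480x640 float32, mm along the optical axis (not along the pixel's ray), 0 where there is no reading), "fx", "fy", "cx", "cy" (pixels), "origin" and "orientation" of the camera in the world; the wrist camera has in their place "tool_from_camera" (4x4, takes a point from camera to tool coordinates, whose origin is the TCP and whose axes are the flange's). Camera axes: x right, y up, looking along -z (the intrinsics and any distortion apply to the point x, -y, -z); pixel columns grow to the right and rows downward; lengths in mm; the calibration is good to about 2 mm. A picture is of the moment at which its call begins: read the wrist's pose just before it.
- arm.job_done(): hands the job in, once; it reports no verdict.
Trained networks look in a picture, given as the dict that the camera call returned (one of the last four; its "shot" number tells which), for a name from the list of things; names that differ only in an ending like _2 or _b are one class to them, and where a whole thing is asked for, a point or a joint stands for the part that bears it (a point fixed in the world has none). Each returns a list of dicts, best first, with "p" (0 to 1); they miss things now and then, are a little off and sometimes report something else, mostly with a low value. They report only what shows in the picture. A call takes as long as a camera call.
- eyes.boxes_of(picture, name): "point" ([x, y, z] in mm, in world coordinates, good to about 4 mm: the middle of the surface that is visible of it).
The state is a dict: "clock": time; "joints": joint angles; "joint_vel": joint speeds; "joint_efforts": joint torques, N m; "position": TCP position; "ee_rot": TCP orientation; "contact_force": force on the tool from outside, world axes, zero at the start; "wrist_torque": the same for the moment, N m; "gripper_width": finger opening in mm.
Only numpy, scipy, OpenCV 4.12 (cv2) and the standard library are available. Lean on these libraries where they do the work, as an engineer would, in place of code of your own. Each camera call takes 0.05 s, during which the arm holds its last target.

## Working session

There is one attempt and no reset: what is moved stays moved. The work goes in short steps, Python scripts to look and compute and a tool call to move; the robot and the scene stay as the last step left them, time stands still between calls to the robot, and variables do not carry over. Pictures are saved under pics/ and viewed, and the job is handed in when it is done.

Besides the shell and the picture viewer there is one more tool, called after "Request:" as name(argument=value, ...), one argument or row to a line, values as JSON. move_arm: Moves the arm, as the interface text tells. Its arguments: {"type":"object","properties":{"deltas":{"type":"string"},"grip":{"type":"number"}},"required":["deltas"]}

```bash
mkdir -p pics
cat > h.py <<'E'
import numpy as np, cv2
from scipy.spatial.transform import Rotation as R
from bench import telemetry, eyes, arm
def cam_pose(im, st=None):
    if 'origin' in im:
        T=np.eye(4);T[:3,:3]=R.from_quat(im['orientation']).as_matrix();T[:3,3]=im['origin'];return T
    T=np.eye(4);T[:3,:3]=R.from_quat(st['ee_rot']).as_matrix();T[:3,3]=st['position']
    return T@np.array(im['tool_from_camera'])
def cloud(im,st=None):
    z=im['range_z'];v,u=np.mgrid[0:480,0:640]
    x=(u-im['cx'])/im['fx']*z;y=-(v-im['cy'])/im['fy']*z
    P=np.stack([x,y,-z,np.ones_like(z)],-1)
    W=P@cam_pose(im,st).T
    W[z==0]=np.nan
    return W[...,:3]
E
python3 - <<'E'
from h import *
s=telemetry.read_state();print(s)
for n in ["scene","side"]:
    im=eyes.get_image(n);print(n,im.keys(),im['origin'],im['orientation'],im['fx'],im.get('distortion'))
    cv2.imwrite(f'pics/{n}0.png',im['pixels'])
    np.save(f'{n}0.npy',cloud(im))
    for k in ["knob","stamp","stamp_rest","cashbox","tray_grip","bell","can","bottle"]:
        print(k,[(np.round(d['point']).tolist(),round(d['p'],2)) for d in eyes.boxes_of(im,k)[:2]])
E
```

```text
{'clock': 0.0, 'joints': array([-1.05443481e+00,  3.85578766e-01,  6.62873645e-03, -5.21326984e-04,
       -1.19401543e+00, -2.58595869e-01]), 'joint_vel': array([ 2.59384106e-06,  7.68988205e-04,  1.87391717e-04, -7.54606018e-04,
        6.15182747e-04, -4.03851506e-04]), 'joint_efforts': array([-2.77625850e-04, -3.92285728e+01,  1.88398200e+01,  4.18623358e+00,
       -4.66725411e-03, -9.69663176e-07]), 'position': array([ 159.19595202, -603.77597635,  230.20601415]), 'ee_rot': array([-1.28430863e-01,  9.91717842e-01,  1.09570498e-03, -1.85494778e-04]), 'contact_force': array([-0.12289994,  0.22648819, -0.57784637]), 'wrist_torque': array([0.03868066, 0.00752303, 0.02524064]), 'gripper_width': 85.27770555237376}
scene dict_keys(['pixels', 'range_z', 'fx', 'fy', 'cx', 'cy', 'origin', 'orientation', 'shot']) [1379.84273037   24.14588253  603.25434582] [0.35537099 0.33363541 0.58802593 0.64546447] 562.5626310816579 None
knob [([468.0, 164.0, 88.0], 0.87)]
stamp [([483.0, 164.0, 24.0], 0.86)]
stamp_rest [([519.0, 162.0, 13.0], 0.93), ([714.0, 366.0, 93.0], 0.48)]
cashbox [([582.0, -79.0, 86.0], 0.97)]
tray_grip [([540.0, -86.0, 94.0], 0.62)]
bell [([524.0, 346.0, 23.0], 0.65), ([548.0, -85.0, 87.0], 0.61)]
can [([758.0, 31.0, 82.0], 0.81)]
bottle [([712.0, 366.0, 92.0], 0.98)]
side dict_keys(['pixels', 'range_z', 'fx', 'fy', 'cx', 'cy', 'origin', 'orientation', 'shot']) [ 447.00781622 -475.41771294  621.692478  ] [ 0.41105675 -0.04806646 -0.08125773  0.90670786] 484.71527772220196 None
knob [([452.0, 156.0, 96.0], 0.6)]
stamp [([454.0, 147.0, 26.0], 0.66), ([522.0, -88.0, 91.0], 0.65)]
stamp_rest [([459.0, 123.0, 10.0], 0.84)]
cashbox [([520.0, -110.0, 83.0], 0.58)]
tray_grip [([522.0, -90.0, 82.0], 0.88)]
bell [([505.0, 331.0, 24.0], 0.84)]
can [([721.0, 10.0, 83.0], 0.84)]
bottle [([680.0, 353.0, 95.0], 0.64)]
```

View pics/scene0.png

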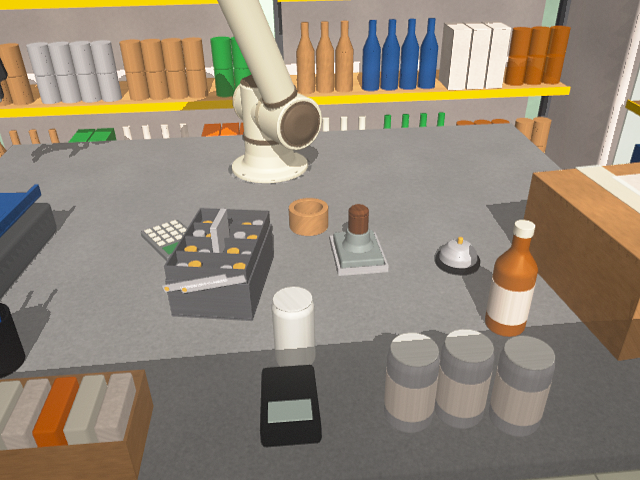

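View pics/side0.png

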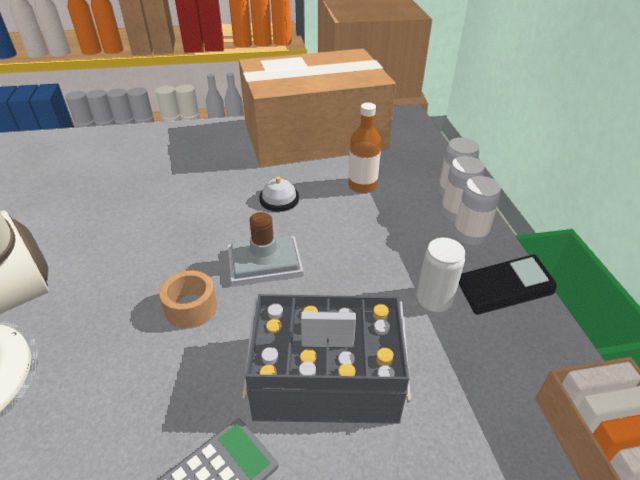

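Run:
```python
from h import *
for n in ["scene","side"]:
    W=np.load(f'{n}0.npy').reshape(-1,3);W=W[~np.isnan(W[:,0])]
    def sel(x0,x1,y0,y1,z0,z1):
        m=(W[:,0]>x0)&(W[:,0]<x1)&(W[:,1]>y0)&(W[:,1]<y1)&(W[:,2]>z0)&(W[:,2]<z1);return W[m]
    k=sel(420,500,110,210,85,120); print(n,'knob',len(k),k.min(0),k.max(0))
    # circle fit r=19 on side points
    for zl,zh in [(70,95),(66,100)]:
        q=sel(420,500,110,210,zl,zh)
        from scipy.optimize import least_squares
        r=least_squares(lambda c:np.hypot(q[:,0]-c[0],q[:,1]-c[1])-19,[455 if n=='side' else 455,160],loss='soft_l1');print(r.x,np.abs(r.fun).mean())
    t=k[k[:,2]>k[:,2].max()-3];print('top',t.mean(0),len(t))
    p=sel(400,680,-200,20,116,150);print('plate',len(p),p.mean(0),p.min(0),p.max(0))
    print(' minrect',cv2.minAreaRect(p[:,:2].astype(np.float32)))
    b=sel(380,700,-220,40,94,112);print(' rim',len(b),cv2.minAreaRect(b[:,:2].astype(np.float32)))
    b=sel(380,700,-220,40,60,112);print(' box',len(b),cv2.minAreaRect(b[:,:2].astype(np.float32)))
    b=sel(380,550,80,230,8,20);print(' rest',len(b),cv2.minAreaRect(b[:,:2].astype(np.float32)))
    b=sel(300,450,-0,120,15,80);print(' bowl',len(b),b.min(0),b.max(0))
    b=sel(650,850,-40,80,20,130);print(' can',len(b),b.min(0),b.max(0))
    b=sel(300,700,-350,-165,8,60);print(' calc',len(b),b.min(0),b.max(0))
```

```text
scene knob 346 [441.49930124 148.98173513  85.02995147] [479.16231847 186.88490234 111.23737363]
[456.5661723  167.95720119] 0.9692137539198943
[456.53733427 167.90964664] 1.0101253621193718
top [459.82188254 167.16813371 109.17004037] 74
plate 358 [535.20167416 -83.52618669 132.33127211] [493.77222273 -96.33825811 116.02508596] [562.96376228 -71.9598056  142.35313415]
 minrect ((528.482421875, -84.09358215332031), (13.537887573242188, 71.28388977050781), 79.10929870605469)
 rim 2126 ((527.7340698242188, -84.75814819335938), (135.34764099121094, 210.57949829101562), 78.79364776611328)
 box 6706 ((527.4036865234375, -86.03428649902344), (144.4486541748047, 214.01036071777344), 78.89872741699219)
 rest 541 ((459.8358154296875, 168.41265869140625), (126.63064575195312, 95.68282318115234), 1.6359742879867554)
 bowl 977 [300.00096688   1.22024729  15.07611553] [449.69908662 119.97361096  76.38397062]
 can 4409 [705.92176081 -17.34637665  20.01209473] [849.99807189  63.25255977 118.17332568]
 calc 1062 [ 300.29519085 -270.5571732     8.12446511] [ 617.25404432 -165.01047255   59.58462801]

[... 399 characters left out ...]
5, -85.89962768554688), (13.612235069274902, 69.7371597290039), 78.52284240722656)
 rim 3788 ((527.39501953125, -85.3431167602539), (136.88302612304688, 210.8575439453125), 78.87335968017578)
 box 15107 ((527.0592651367188, -87.99352264404297), (142.60821533203125, 212.4586181640625), 78.68260192871094)
 rest 714 ((458.9310302734375, 165.93746948242188), (125.51277160644531, 96.8048095703125), 1.2940574884414673)
 bowl 1942 [300.03381628  36.14661394  15.03292422] [447.43403235 119.96550279  52.41201215]
 can 4286 [703.87394144 -20.42065563  20.00016996] [849.96596202  59.51555622 119.8350577 ]
 calc 4005 [ 302.90857755 -218.40438723    8.02314576] [ 616.97175613 -165.00549442   59.99422595]
```

```bash
cat >> h.py <<'E'
def plan(target,yaw=None,n=None,smax=5.5):
    """rows in tool axes from measured pose to target (world mm); yaw = direction of tool y axis (mod pi)"""
    s=telemetry.read_state();Rm=R.from_quat(s['ee_rot']).as_matrix()
    d=np.array(target)-s['position']
    print('pos',s['position'].round(1),'yaw_y',np.arctan2(Rm[1,1],Rm[0,1]).round(4),'z',Rm[:,2].round(4),'tool d cm',(Rm.T@d/10).round(3),'F',s['contact_force'].round(1),'w',s['gripper_width'].round(1),'j',s['joints'].round(3),'t',s['clock'])
E
python3 - <<'E'
from h import *
a=cv2.imread('pics/scene0.png')[190:330,130:300];b=cv2.imread('pics/side0.png')[280:430,230:430]
a=cv2.resize(a,(400,330),interpolation=2);b=cv2.resize(b,(400,330),interpolation=2)
cv2.imwrite('pics/z1.png',np.hstack([a,b]))
plan([500,-100,260]);
E
```

```text
Traceback (most recent call last):
  File "h.py", line 20, in plan
    print('pos',s['position'].round(1),'yaw_y',np.arctan2(Rm[1,1],Rm[0,1]).round(4),'z',Rm[:,2].round(4),'tool d cm',(Rm.T@d/10).round(3),'F',s['contact_force'].round(1),'w',s['gripper_width'].round(1),'j',s['joints'].round(3),'t',s['clock'])
                                                                                                                                                                              ^^^^^^^^^^^^^^^^^^^^^^^^
AttributeError: 'float' object has no attribute 'round'
```

View pics/z1.png

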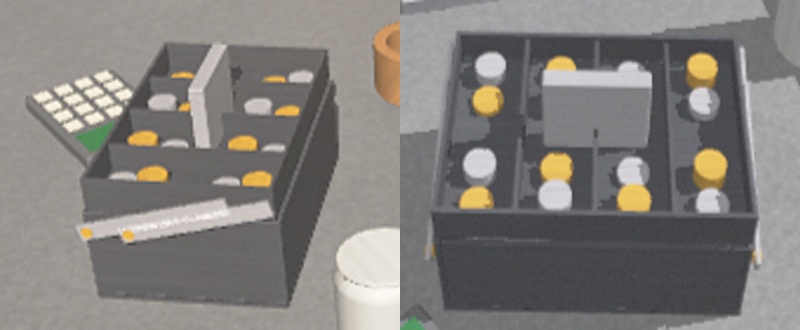

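```bash
sed -i "s/s\['gripper_width'\].round(1)/round(float(s['gripper_width']),1)/" h.py
python3 - <<'E'
from h import *
plan([480,-100,245]);plan([458,167.4,245])
E
```

```text
pos [ 159.3 -604.3  231.3] yaw_y 1.8286 z [-0. -0. -1.] tool d cm [-43.862  40.592  -1.369] F [-0.3  0.5 -0.5] w 85.2 j [-1.054  0.385  0.008  0.    -1.194 -0.259] t 0.9
pos [ 159.3 -604.3  231.3] yaw_y 1.8286 z [-0. -0. -1.] tool d cm [-48.552  67.009  -1.369] F [-0.3  0.5 -0.5] w 85.2 j [-1.054  0.385  0.008  0.    -1.194 -0.259] t 0.9
```

Request:
move_arm(
  deltas="-3.99 3.69 -0.12 0 0 0;-3.99 3.69 -0.12 0 0 0;-3.99 3.69 -0.12 0 0 0;-3.99 3.69 -0.12 0 0 0;-3.99 3.69 -0.12 0 0 0;-3.99 3.69 -0.12 0 0 0;-3.99 3.69 -0.12 0 0 0;-3.99 3.69 -0.12 0 0 0;-3.99 3.69 -0.12 0 0 0;-3.99 3.69 -0.12 0 0 0;-3.99 3.69 -0.12 0 0 0",
)

```text
clock: 2.28
position: [481.0, -98.2, 245.0]
ee_rot: [-0.129, 0.992, -0.0, 0.0]
contact_force: [1.0, -0.1, -0.5]
gripper_width: 85.3
```

Run:
```python
from h import *
plan([458,167.4,225])
```

```text
pos [481.  -98.2 245. ] yaw_y 1.829 z [ 0.001 -0.    -1.   ] tool d cm [-4.552 26.272  1.996] F [ 1.  -0.1 -0.5] w 85.3 j [ 0.13   0.144 -0.289  0.    -1.137 -1.443] t 2.275
```

Request:
move_arm(
  deltas="-0.91 5.25 0.4 0 0 0;-0.91 5.25 0.4 0 0 0;-0.91 5.25 0.4 0 0 0;-0.91 5.25 0.4 0 0 0;-0.91 5.25 0.4 0 0 0;0 0 0.6 0 0 -0.17;0 0 0.6 0 0 -0.17;0 0 0.6 0 0 -0.17;0 0 0.6 0 0 -0.17;0 0 0.6 0 0 -0.17;0 0 0 0 0 0",
)

```text
clock: 3.65
position: [457.1, 165.3, 194.3]
ee_rot: [-0.525, 0.851, -0.0, -0.0]
contact_force: [0.8, -0.2, 0.2]
gripper_width: 85.2
```

Run:
```python
from h import *
plan([458,167.4,68])
s=telemetry.read_state();im=eyes.get_image("wrist");cv2.imwrite('pics/w1.png',im['pixels'])
W=cloud(im,s).reshape(-1,3);W=W[~np.isnan(W[:,0])]
t=W[(np.hypot(W[:,0]-458,W[:,1]-167)<40)&(W[:,2]>95)&(W[:,2]<125)]
print(len(t),t.min(0),t.max(0),np.median(t,0),cv2.minEnclosingCircle(t[:,:2].astype(np.float32)))
r=W[(np.hypot(W[:,0]-458,W[:,1]-167)<100)&(W[:,2]>8)&(W[:,2]<20)];print(cv2.minAreaRect(r[:,:2].astype(np.float32)))
```

```text
pos [457.1 165.3 194.3] yaw_y 2.6766 z [-6.e-04 -4.e-04 -1.e+00] tool d cm [-2.3100e-01  9.0000e-03  1.2627e+01] F [ 0.8 -0.2  0.2] w 85.2 j [ 0.682  0.182 -0.379 -0.    -1.011 -1.147] t 3.65
2315 [436.8800797  148.46154656  95.01104637] [474.46148902 186.47486827 109.9260816 ] [454.70491954 165.23599482 107.49940842] ((455.7906188964844, 167.42758178710938), 19.162429809570312)
((455.94378662109375, 167.89199829101562), (125.31077575683594, 95.4427261352539), 1.660546064376831)
```

View pics/w1.png

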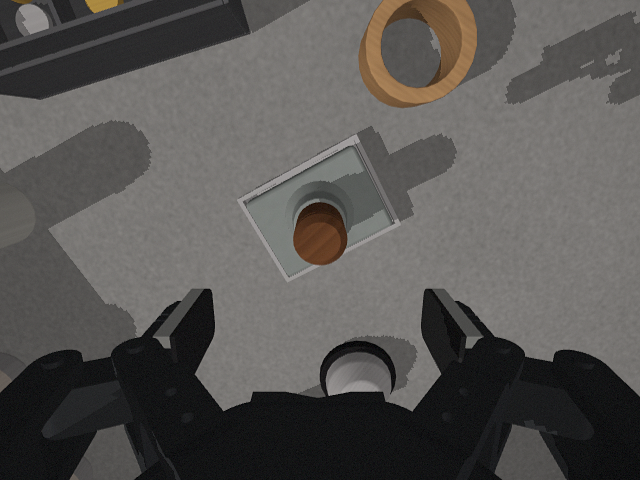

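Request:
move_arm(
  deltas="-0.2 0 2.6 0 0 0;0 0 2.6 0 0 -0.17;0 0 2.5 0 0 -0.17;0 0 2.3 0 0 0;0 0 1.6 0 0 0;0 0 1 0 0 0;0 0 0 0 0 0",
)

```text
clock: 4.58
position: [458.2, 167.2, 68.3]
ee_rot: [-0.662, 0.75, -0.0, -0.0]
contact_force: [0.0, 0.3, -0.8]
gripper_width: 85.4
```

Run:
```python
from h import *
plan([457,167.4,68])
```

```text
pos [458.2 167.2  68.3] yaw_y 3.0176 z [-6.e-04 -5.e-04 -1.e+00] tool d cm [-0.001  0.122  0.029] F [ 0.   0.3 -0.8] w 85.4 j [ 0.684  0.348 -0.533  0.    -0.69  -0.808] t 4.575
```

Close on the knob.

Request:
move_arm(
  deltas="0 0.08 0 0 0 0;0 0 0 0 0 0;0 0 0 0 0 0;0 0 0 0 0 0;0 0 0 0 0 0;0 0 0 0 0 0;0 0 0 0 0 0;0 0 0 0 0 0",
  grip=0,
)

```text
clock: 5.58
position: [457.5, 167.6, 69.3]
ee_rot: [-0.662, 0.749, -0.0, 0.0]
contact_force: [-3.0, 0.4, 6.9]
gripper_width: 37.1
```

Run:
```python
from h import *
plan([457,167.4,68])
```

```text
pos [457.5 167.6  69.3] yaw_y 3.0188 z [ 5.e-04  3.e-04 -1.e+00] tool d cm [0.022 0.049 0.127] F [-3.   0.4  6.9] w 37.1 j [ 0.685  0.346 -0.534  0.    -0.69  -0.808] t 5.575
```

Request:
move_arm(
  deltas="0 0 0 0 0 -0.17;0 0 0 0 0 -0.17;0 0 -0.04 0 0 -0.17;0 0 -0.04 0 0 -0.17;0 0 -0.04 0 0 -0.17;0 0 -0.04 0 0 -0.17;0 0 -0.04 0 0 -0.17;0 0 -0.04 0 0 -0.17",
)

```text
clock: 6.58
position: [457.5, 167.5, 70.7]
ee_rot: [0.986, -0.164, 0.0, -0.0]
contact_force: [1.0, -0.3, -0.8]
gripper_width: 37.0
```

Run:
```python
from h import *
plan([457,167.4,68]);print(telemetry.read_state()['wrist_torque'])
```

```text
pos [457.5 167.5  70.7] yaw_y -1.8998 z [ 1.e-04  4.e-04 -1.e+00] tool d cm [-0.043  0.024  0.268] F [ 1.  -0.3 -0.8] w 37.0 j [ 0.685  0.343 -0.533 -0.    -0.694  0.557] t 6.575
[-0.06898606 -0.07910526 -0.12335427]
```

Request:
move_arm(
  deltas="0 0 0 0 0 0.17;0 0 -0.04 0 0 0.17;0 0 -0.04 0 0 0.17;0 0 -0.04 0 0 0.17;0 0 -0.04 0 0 0.17;0 0 -0.04 0 0 0.17;0 0 -0.04 0 0 0.17;0 0 -0.04 0 0 0.17;0 0 -0.04 0 0 0.17;0 0 -0.04 0 0 0.17;0 0 -0.04 0 0 0.17;0 0 -0.04 0 0 0.17",
)

```text
clock: 8.07
position: [456.9, 167.1, 74.8]
ee_rot: [-0.372, 0.928, -0.0, -0.001]
contact_force: [-2.0, 1.3, -2.0]
gripper_width: 36.8
```

Run:
```python
from h import *
plan([457,167.4,68]);print(telemetry.read_state()['wrist_torque'])
im=eyes.get_image("side");cv2.imwrite('pics/s2.png',cv2.resize(im['pixels'][150:350,150:400],(750,600)))
```

```text
pos [456.9 167.1  74.8] yaw_y 2.3332 z [-1.1e-03 -6.0e-04 -1.0e+00] tool d cm [-0.028  0.016  0.677] F [-2.   1.3 -2. ] w 36.8 j [ 0.685  0.337 -0.529 -0.    -0.706 -1.493] t 8.075
[0.37884141 0.67531541 0.14682288]
```

View pics/s2.png

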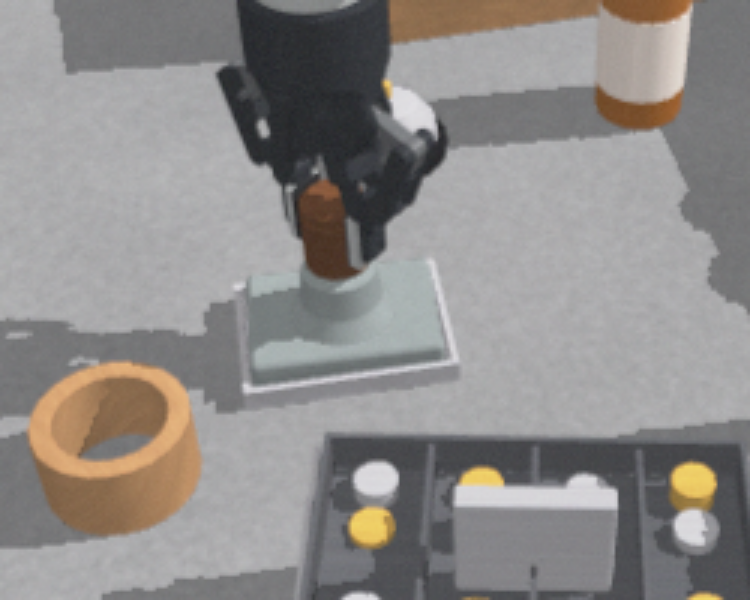

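```bash
cat >> h.py <<'E'
def brown(im,W):
    h=cv2.cvtColor(im['pixels'],cv2.COLOR_BGR2HSV)
    m=(h[...,0]<14)&(h[...,1]>120)&(h[...,2]<140)&(h[...,2]>20)&~np.isnan(W[...,0])
    return m
E
python3 - <<'E'
from h import *
for n in ['side','scene']:
    im=eyes.get_image(n);W=cloud(im);m=brown(im,W)&(np.hypot(W[...,0]-457,W[...,1]-167)<35)
    p=W[m];print(n,len(p),np.percentile(p,[0,2,10,50,98,100],axis=0).round(1).tolist())
    g=(np.hypot(W[...,0]-457,W[...,1]-167)<75)&(W[...,2]>18)&(W[...,2]<34)
    print('base top z',np.median(W[g][:,2]))
    if n=='scene': cv2.imwrite('pics/s3.png',cv2.resize(im['pixels'][150:300,280:480],(800,600)))
W=np.load('side0.npy');import cv2
im={'pixels':cv2.imread('pics/side0.png')};m=brown(im,W)&(np.hypot(W[...,0]-457,W[...,1]-167)<35);p=W[m];print(len(p),np.percentile(p,[0,2,10,50,98,100],axis=0).round(1).tolist())
g=(np.hypot(W[...,0]-457,W[...,1]-167)<75)&(W[...,2]>18)&(W[...,2]<34);print(np.median(W[g][:,2]))
E
```

```text
side 271 [[441.1, 145.6, 70.8], [441.7, 146.9, 73.6], [444.0, 148.0, 78.6], [452.7, 152.5, 109.1], [462.3, 176.5, 116.8], [467.0, 189.3, 434.8]]
base top z 27.301769097721035
scene 270 [[444.2, 153.2, 66.9], [450.1, 158.3, 69.3], [458.9, 163.4, 71.9], [473.3, 172.7, 93.8], [478.2, 184.1, 115.3], [480.2, 186.1, 115.9]]
base top z 26.563102357188995
509 [[440.6, 146.2, 64.5], [441.8, 147.5, 68.2], [445.5, 148.8, 73.4], [459.2, 153.8, 101.8], [474.2, 175.9, 110.9], [475.4, 180.1, 111.8]]
27.358749425775727
```

View pics/s3.png

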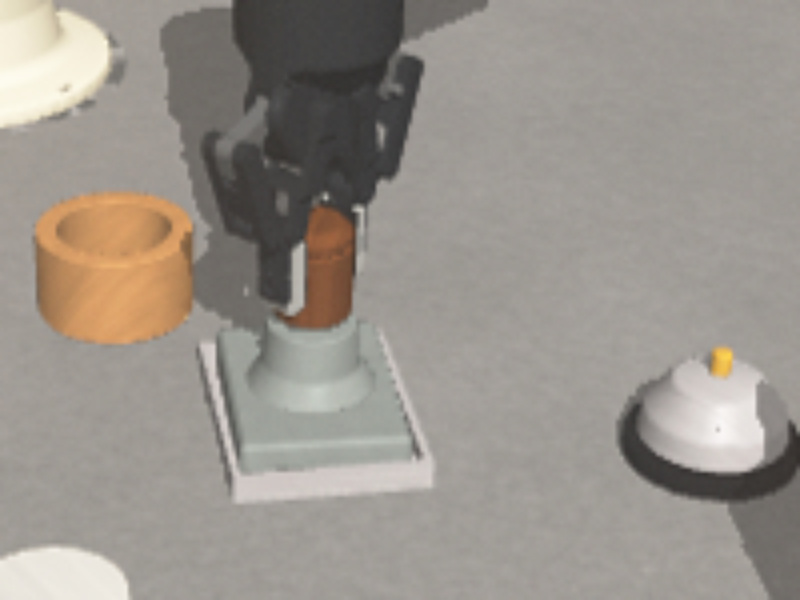

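Request:
move_arm(
  deltas="0 0 0 0 0 -0.17;0 0 -0.04 0 0 -0.17;0 0 -0.04 0 0 -0.17;0 0 -0.04 0 0 -0.17;0 0 -0.04 0 0 -0.17;0 0 -0.04 0 0 -0.17;0 0 -0.04 0 0 -0.17;0 0 -0.04 0 0 -0.17;0 0 -0.04 0 0 -0.17;0 0 -0.04 0 0 -0.17;0 0 -0.04 0 0 -0.17;0 0 -0.04 0 0 -0.17",
)

```text
clock: 9.72
position: [457.5, 167.4, 79.4]
ee_rot: [0.987, -0.162, 0.0, -0.0]
contact_force: [0.3, 0.5, -4.3]
gripper_width: 37.0
```

Request:
move_arm(
  deltas="0 0 0 0 0 0.17;0 0 -0.04 0 0 0.17;0 0 -0.04 0 0 0.17;0 0 -0.04 0 0 0.17;0 0 -0.04 0 0 0.17;0 0 -0.04 0 0 0.17;0 0 -0.04 0 0 0.17;0 0 -0.04 0 0 0.17;0 0 -0.04 0 0 0.17;0 0 -0.04 0 0 0.17;0 0 -0.04 0 0 0.17;0 0 -0.04 0 0 0.17",
)

```text
clock: 11.22
position: [457.4, 167.2, 84.3]
ee_rot: [-0.373, 0.928, -0.0, -0.0]
contact_force: [-0.9, 0.1, 0.6]
gripper_width: 36.8
```

Request:
move_arm(
  deltas="0 0 0 0 0 -0.17;0 0 -0.04 0 0 -0.17;0 0 -0.04 0 0 -0.17;0 0 -0.04 0 0 -0.17;0 0 -0.04 0 0 -0.17;0 0 -0.04 0 0 -0.17;0 0 -0.04 0 0 -0.17;0 0 -0.04 0 0 -0.17;0 0 -0.04 0 0 -0.17;0 0 -0.04 0 0 -0.17;0 0 -0.04 0 0 -0.17;0 0 0 0 0 0",
)

```text
clock: 12.72
position: [457.7, 167.5, 88.2]
ee_rot: [0.968, -0.249, 0.0, -0.0]
contact_force: [-0.8, 0.3, -0.1]
gripper_width: 36.9
```

Run:
```python
from h import *
plan([457,167.4,68]);print(telemetry.read_state()['wrist_torque'])
for n in ['side','scene']:
    im=eyes.get_image(n);W=cloud(im);m=brown(im,W)&(np.hypot(W[...,0]-457,W[...,1]-167)<35)
    p=W[m];print(n,len(p),np.percentile(p,[0,2,10,50,98,100],axis=0).round(1).tolist())
    g=(np.hypot(W[...,0]-457,W[...,1]-167)<75)&(W[...,2]>18)&(W[...,2]<34)
    print('base top z',np.median(W[g][:,2]))
    if n=='scene': cv2.imwrite('pics/s4.png',cv2.resize(im['pixels'][150:300,280:480],(800,600)))
```

```text
pos [457.7 167.5  88.2] yaw_y -2.0744 z [ 7.e-04  3.e-04 -1.e+00] tool d cm [-0.063  0.043  2.024] F [-0.8  0.3 -0.1] w 36.9 j [ 0.685  0.317 -0.514  0.    -0.739  0.382] t 12.725
[ 0.01296575 -0.04807232 -0.0181959 ]
side 259 [[448.5, 146.1, 84.5], [451.4, 147.1, 85.0], [462.3, 148.6, 90.9], [468.0, 152.8, 116.7], [475.5, 174.0, 129.7], [476.5, 176.1, 131.0]]
base top z 27.31114376159644
scene 416 [[445.0, 150.0, 80.6], [448.5, 151.1, 83.6], [458.5, 154.1, 88.5], [473.1, 164.5, 112.0], [477.7, 178.7, 128.7], [478.7, 181.4, 130.1]]
base top z 26.63280765863476
```

View pics/s4.png

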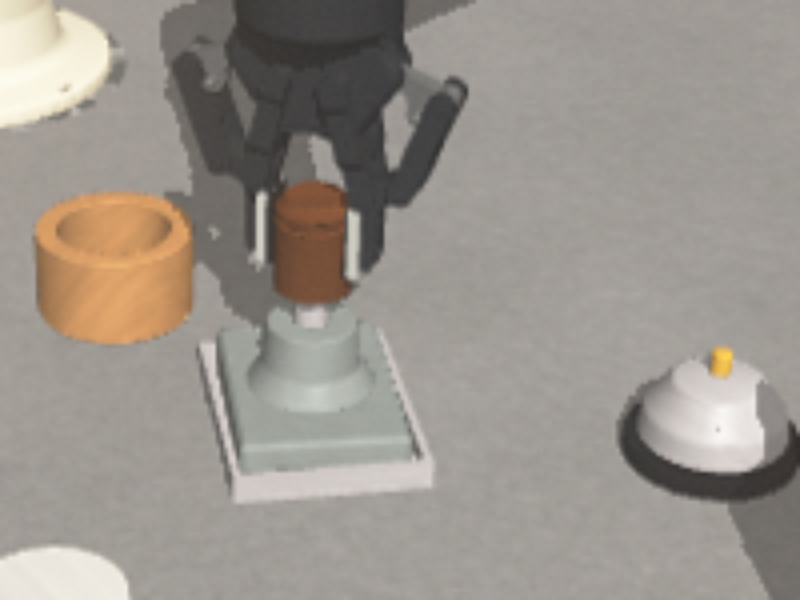

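Request:
move_arm(
  deltas="0 0 -1 0 0 0;0 0 -1 0 0 0;0 0 -1 0 0 0;0 0 -0.5 0 0 -0.154;0 0 0 0 0 -0.154;0 0 0 0 0 0",
)

```text
clock: 13.58
position: [457.6, 167.5, 123.8]
ee_rot: [0.995, -0.099, 0.0, -0.0]
contact_force: [-0.5, -0.2, -1.0]
gripper_width: 37.1
```

Run:
```python
from h import *
plan([535,62,10])
for n in ['side','scene']:
    im=eyes.get_image(n);W=cloud(im)
    g=(np.hypot(W[...,0]-457,W[...,1]-167)<75)&(W[...,2]>18)&(W[...,2]<34)
    print('base top z',np.median(W[g][:,2]))
    # spindle top
    g=(np.hypot(W[...,0]-457,W[...,1]-167)<20)&(W[...,2]>70)&(W[...,2]<98);print(W[g][:,2].max() if g.any() else None)
    # obstacles near spot
    g=(np.hypot(W[...,0]-535,W[...,1]-62)<70)&(W[...,2]>8)&(W[...,2]<150);print('obst',g.sum(), W[g].mean(0) if g.any() else '')
```

```text
pos [457.6 167.5 123.8] yaw_y -1.7685 z [ 8.e-04  7.e-04 -1.e+00] tool d cm [ 9.654  8.835 11.381] F [-0.5 -0.2 -1. ] w 37.1 j [ 0.685  0.266 -0.474  0.    -0.83   0.688] t 13.575
base top z 27.277422894764015
90.95313261032334
obst 88 [511.06928571 123.17610107  15.09427677]
base top z 26.5369631234978
91.34138574594755
obst 40 [515.66512442 125.93145829  14.2943766 ]
```

Request:
move_arm(
  deltas="3.2 2.94 0 0 0 0;3.22 2.94 0 0 0 0;3.22 2.94 0 0 0 0;0 0 3.5 0 0 0;0 0 3.5 0 0 0;0 0 2.5 0 0 0;0 0 1.2 0 0 0;0 0 0.4 0 0 0;0 0 0 0 0 0",
)

```text
clock: 14.8
position: [535.3, 62.3, 12.7]
ee_rot: [0.995, -0.098, 0.001, -0.0]
contact_force: [-0.1, 0.7, -0.8]
gripper_width: 37.2
```

Run:
```python
from h import *
plan([535,62,10])
```

```text
pos [535.3  62.3  12.7] yaw_y -1.7667 z [ 1.e-03  3.e-04 -1.e+00] tool d cm [-0.028  0.041  0.269] F [-0.1  0.7 -0.8] w 37.2 j [ 0.417  0.503 -0.456  0.    -0.611  0.958] t 14.8
```

Request:
move_arm(
  deltas="0 0 0.1 0 0 0;0 0 0.1 0 0 0;0 0 0.1 0 0 0;0 0 0 0 0 0",
)

```text
clock: 15.3
position: [535.0, 62.2, 9.3]
ee_rot: [0.995, -0.098, 0.0, -0.0]
contact_force: [-0.3, -0.0, 0.1]
gripper_width: 37.2
```

Request:
move_arm(
  deltas="0 0 0.05 0 0 0;0 0 0 0 0 0;0 0 0 0 0 0",
)

```text
clock: 15.68
position: [535.1, 62.2, 9.3]
ee_rot: [0.995, -0.098, 0.0, -0.0]
contact_force: [-1.4, 0.0, 4.6]
gripper_width: 36.8
```

Request:
move_arm(
  deltas="0 0 0 0 0 0;0 0 0 0 0 0;0 0 0 0 0 0;0 0 0 0 0 0;0 0 -3 0 0 0;0 0 -5 0 0 0;0 0 -5.5 0 0 0;0 0 -5 0 0 0;0 0 0 0 0 0",
  grip=6.0,
)

```text
clock: 16.8
position: [537.3, 62.9, 198.4]
ee_rot: [0.995, -0.097, 0.005, -0.002]
contact_force: [-0.4, -0.1, -0.1]
gripper_width: 60.1
```

Run:
```python
from h import *
plan([527.6,-85.3,170])
s=telemetry.read_state();im=eyes.get_image("wrist");cv2.imwrite('pics/w5.png',im['pixels'])
W=cloud(im,s);p=W[(W[...,2]>116)&(W[...,2]<146)&(W[...,1]<-40)&(W[...,1]>-150)];print(len(p), p.max(0),cv2.minAreaRect(p[:,:2].astype(np.float32)))
b=brown(im,W)&(np.hypot(W[...,0]-535,W[...,1]-62)<40);p=W[b];print('knob',len(p),p.max(0),cv2.minEnclosingCircle(p[:,:2].astype(np.float32)))
```

```text
pos [537.3  62.9 198.4] yaw_y -1.766 z [ 0.0099  0.0033 -0.9999] tool d cm [ 1.894 14.74   2.785] F [-0.4 -0.1 -0.1] w 60.1 j [ 4.17e-01  2.65e-01 -2.56e-01  1.00e-03 -1.04e+00  9.58e-01] t 16.8
4793 [559.50216519 -71.85217173 141.46049723] ((524.5155639648438, -84.48756408691406), (13.802323341369629, 69.69660949707031), 79.02786254882812)
knob 1603 [552.596718    80.19187952  50.65290781] ((533.875732421875, 61.73451614379883), 18.87348747253418)
```

View pics/w5.png

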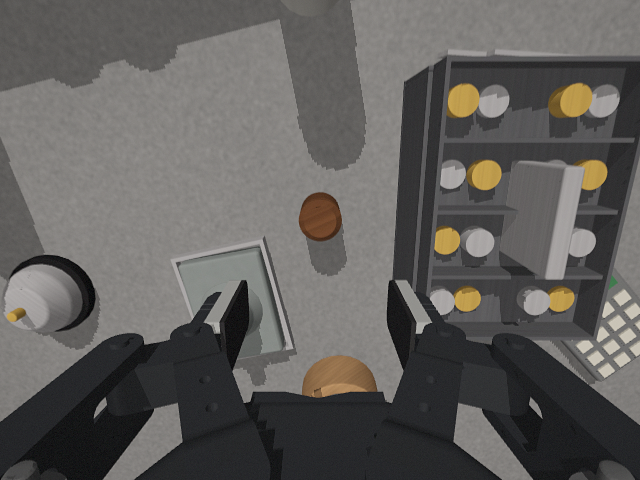

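Request:
move_arm(
  deltas="0.63 4.91 0 0 0 0;0.63 4.91 0 0 0 0;0.63 4.92 0 0 0 0;0 0 3 0 0 0;0 0 0.5 0 0 0;0 0 0 0 0 0",
  grip=5.0,
)

```text
clock: 17.6
position: [524.4, -85.9, 157.9]
ee_rot: [0.995, -0.097, -0.001, 0.0]
contact_force: [-0.6, -0.5, 0.1]
gripper_width: 49.9
```

Run:
```python
from h import *
plan([527.2,-85.2,109])
s=telemetry.read_state();im=eyes.get_image("wrist")
W=cloud(im,s);p=W[(W[...,2]>118)&(W[...,2]<146)&(np.abs(W[...,1]+85)<25)&(np.abs(W[...,0]-527)<45)];print(len(p), p.max(0),cv2.minAreaRect(p[:,:2].astype(np.float32)))
```

```text
pos [524.4 -85.9 157.9] yaw_y -1.7658 z [-2.e-03 -5.e-04 -1.e+00] tool d cm [ 0.265 -0.128  4.891] F [-0.6 -0.5  0.1] w 49.9 j [ 0.143  0.295 -0.326  0.    -0.952  1.232] t 17.6
3292 [559.6283357  -72.98150468 141.92775609] ((524.5616455078125, -85.03406524658203), (12.028701782226562, 70.13490295410156), 78.8021240234375)
```

Request:
move_arm(
  deltas="0.15 -0.1 2 0 0 0;0 0 1.9 0 0 0;0 0 1 0 0 0;0 0 0 0 0 0",
)

```text
clock: 18.15
position: [526.5, -85.1, 109.6]
ee_rot: [0.995, -0.097, -0.0, 0.0]
contact_force: [-1.4, -0.0, 0.7]
gripper_width: 50.0
```

Request:
move_arm(
  deltas="0 0 0 0 0 0;0 0 0 0 0 0;0 0 0 0 0 0;0 0 0 0 0 0;0 0 0 0 0 0;0 0 0 0 0 0",
  grip=0,
)

```text
clock: 18.9
position: [527.1, -84.9, 110.5]
ee_rot: [0.995, -0.097, 0.001, -0.0]
contact_force: [-2.3, 5.2, 5.5]
gripper_width: 11.4
```

Run:
```python
from h import *
plan([527.2,-85.2,109])
print(telemetry.read_state()['wrist_torque'])
# arc rows: tool y ~ box -y, tool z down
N=24;q=np.linspace(0,2.618,N+1)
y=-10*(np.cos(.262+q)-.966);z=-10*(np.sin(.262+q)-.259)
print('; '.join(f'0 {a:.2f} {b:.2f} 0 0 0' for a,b in zip(np.diff(y),np.diff(z))))
```

```text
pos [527.1 -84.9 110.5] yaw_y -1.766 z [ 1.9e-03  6.0e-04 -1.0e+00] tool d cm [0.02  0.027 0.15 ] F [-2.3  5.2  5.5] w 11.4 j [ 0.144  0.353 -0.38  -0.    -0.835  1.232] t 18.9
[1.46053739 0.34402502 0.08464509]
0 0.34 -1.04 0 0 0; 0 0.45 -0.99 0 0 0; 0 0.56 -0.94 0 0 0; 0 0.65 -0.87 0 0 0; 0 0.75 -0.80 0 0 0; 0 0.83 -0.71 0 0 0; 0 0.90 -0.62 0 0 0; 0 0.96 -0.51 0 0 0; 0 1.01 -0.41 0 0 0; 0 1.05 -0.29 0 0 0; 0 1.08 -0.18 0 0 0; 0 1.09 -0.06 0 0 0; 0 1.09 0.06 0 0 0; 0 1.08 0.18 0 0 0; 0 1.05 0.29 0 0 0; 0 1.01 0.41 0 0 0; 0 0.96 0.51 0 0 0; 0 0.90 0.62 0 0 0; 0 0.83 0.71 0 0 0; 0 0.75 0.80 0 0 0; 0 0.65 0.87 0 0 0; 0 0.56 0.94 0 0 0; 0 0.45 0.99 0 0 0; 0 0.34 1.04 0 0 0
```

Request:
move_arm(
  deltas="0 0.34 -1.04 0 0 0; 0 0.45 -0.99 0 0 0; 0 0.56 -0.94 0 0 0; 0 0.65 -0.87 0 0 0; 0 0.75 -0.80 0 0 0; 0 0.83 -0.71 0 0 0",
)

```text
clock: 19.65
position: [520.2, -119.7, 163.9]
ee_rot: [0.995, -0.097, 0.001, -0.001]
contact_force: [0.5, 5.5, 2.1]
gripper_width: 10.7
```

Run:
```python
from h import *
plan([527.2,-85.2,109])
print(telemetry.read_state()['wrist_torque'])
```

```text
pos [ 520.2 -119.7  163.9] yaw_y -1.7659 z [ 0.0022  0.0013 -1.    ] tool d cm [ 0.01  -3.513  5.496] F [0.5 5.5 2.1] w 10.7 j [ 7.700e-02  2.910e-01 -3.140e-01 -1.000e-03 -9.630e-01  1.299e+00] t 19.65
[ 1.46238507 -0.13813925  0.00826286]
```

Tracking well, low force.

Request:
move_arm(
  deltas="0 0.90 -0.62 0 0 0; 0 0.96 -0.51 0 0 0; 0 1.01 -0.41 0 0 0; 0 1.05 -0.29 0 0 0; 0 1.08 -0.18 0 0 0; 0 1.09 -0.06 0 0 0; 0 1.09 0.06 0 0 0; 0 1.08 0.18 0 0 0; 0 1.05 0.29 0 0 0; 0 1.01 0.41 0 0 0; 0 0.96 0.51 0 0 0; 0 0.90 0.62 0 0 0",
)

```text
clock: 21.15
position: [496.2, -241.0, 162.7]
ee_rot: [0.995, -0.098, 0.001, 0.0]
contact_force: [3.8, -3.2, 0.7]
gripper_width: 11.2
```

Request:
move_arm(
  deltas="0 0.83 0.71 0 0 0; 0 0.75 0.80 0 0 0; 0 0.65 0.87 0 0 0; 0 0.56 0.94 0 0 0; 0 0.45 0.99 0 0 0; 0 0.34 1.04 0 0 0;0 0 0 0 0 0",
)

```text
clock: 22.02
position: [489.7, -274.4, 110.4]
ee_rot: [0.995, -0.097, 0.001, -0.0]
contact_force: [1.3, 3.3, 9.5]
gripper_width: 10.9
```

Run:
```python
from h import *
plan([527.2,-85.2,109])
print(telemetry.read_state()['wrist_torque'])
im=eyes.get_image("side");cv2.imwrite('pics/s6.png',im['pixels'])
```

```text
pos [ 489.7 -274.4  110.4] yaw_y -1.766 z [ 1.7e-03  8.0e-04 -1.0e+00] tool d cm [ 1.0000e-02 -1.9291e+01  1.6400e-01] F [1.3 3.3 9.5] w 10.9 j [-0.223  0.394 -0.312 -0.002 -0.863  1.599] t 22.025
[ 0.92423142 -0.62759672  0.01774938]
```

View pics/s6.png

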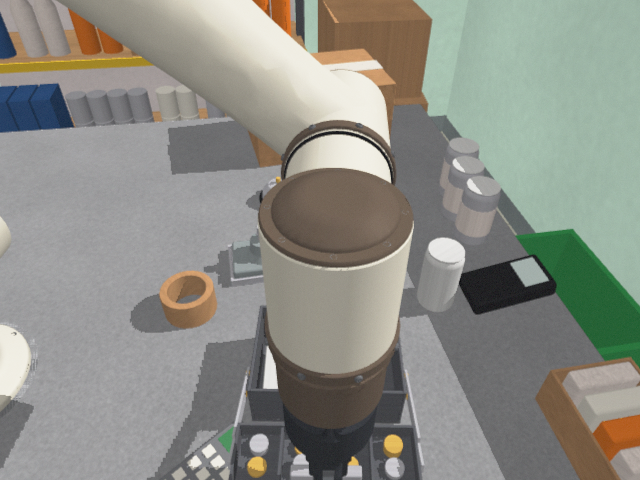

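Request:
move_arm(
  deltas="0 0 0 0 0 0;0 0 0 0 0 0;0 0 0 0 0 0;0 0 0 0 0 0;0 0 -3 0 0 0;0 0 -4 0 0 0;0 -2 -3 0 0 0;0 -5 -1 0 0 0;0 -5.5 0 0 0 0;0 -5.5 0 0 0 0;0 0 0 0 0 0",
  grip=5.0,
)

```text
clock: 23.45
position: [524.2, -95.6, 219.6]
ee_rot: [0.995, -0.095, -0.0, -0.0]
contact_force: [0.3, -0.3, 0.6]
gripper_width: 49.8
```

Run:
```python
from h import *
plan([535,62.1,150])
for n in ["wrist","side","scene"]:
    s=telemetry.read_state();im=eyes.get_image(n);cv2.imwrite(f'pics/{n}7.png',im['pixels'])
    W=cloud(im,s)
    b=brown(im,W)&(np.hypot(W[...,0]-535,W[...,1]-62)<40);p=W[b]
    if len(p):print('knob',len(p),p.max(0),cv2.minEnclosingCircle(p[:,:2].astype(np.float32)))
    p=W[(W[...,2]>118)&(W[...,2]<146)&(np.abs(W[...,1]+275)<25)&(np.abs(W[...,0]-490)<45)]
    if len(p):print('plate',len(p), p.max(0),cv2.minAreaRect(p[:,:2].astype(np.float32)))
    print('tin',[(d['point'].round(1) if hasattr(d['point'],'round') else d['point'],d['p']) for d in eyes.boxes_of(im,'tin')[:2]])
    d=np.array([.982,-.193]);e=np.array([.193,.981]);r=W[...,:2]-[527,-85.2];lx=r@d;ly=r@e
    for x0 in range(-95,100,10):
        m=(abs(lx-x0)<4)&(abs(ly)<40)&(W[...,2]<100);
        if m.sum()>5: print(x0,int(m.sum()),np.median(W[m][:,2]).round(1),end=' | ')
    print()
```

```text
pos [524.2 -95.6 219.6] yaw_y -1.7617 z [ 0.e+00  4.e-04 -1.e+00] tool d cm [ -1.928 -15.69    6.968] F [ 0.3 -0.3  0.6] w 49.8 j [ 0.124  0.238 -0.236 -0.    -1.097  1.256] t 23.45
knob 1773 [552.65009781  78.26224253  50.28807765] ((533.9780883789062, 60.598793029785156), 18.672901153564453)
plate 3916 [ 522.17932083 -261.21792858  141.30191544] ((487.1293640136719, -273.8288879394531), (13.779540061950684, 70.13935089111328), 78.57666778564453)
tin []
-95 1371 52.0 | -85 535 39.1 | -75 558 39.2 | -65 563 39.2 | -55 600 39.1 | -45 607 39.1 | -35 1342 26.2 | -25 537 4.2 | -15 549 4.1 | -5 606 4.1 | 5 573 4.1 | 15 609 4.1 | 25 628 4.1 | 35 631 4.2 | 45 634 4.2 | 55 686 4.1 | 65 649 4.1 | 75 728 4.1 | 85 700 4.2 | 95 1447 66.5 | 
knob 310 [550.76041898  75.54070172  52.09530436] ((535.2190551757812, 58.95726776123047), 18.536306381225586)
plate 1062 [ 524.57717856 -263.53895115  143.61048355] ((489.53375244140625, -275.0863952636719), (12.927399635314941, 69.47837829589844), 80.05187225341797)
tin [([463.2, -85.7, 35.9], 0.8), ([522.3, -156.1, 70.7], 0.18)]
-95 598 45.6 | -85 195 40.5 | -75 264 40.6 | -65 265 40.5 | -55 264 40.6 | -45 264 40.5 | -35 270 40.6 | -25 203 5.6 | -15 198 5.6 | -5 200 5.5 | 5 186 5.7 | 15 183 5.7 | 25 212 5.7 | 35 200 5.5 | 45 201 5.5 | 55 199 5.7 | 65 202 5.6 | 75 204 5.6 | 85 203 5.6 | 95 634 41.7 | 
knob 258 [556.30944934  79.81427674  51.18754485] ((538.9373779296875, 63.136207580566406), 17.922456741333008)
plate 406 [ 525.35292441 -261.21236129  141.77182927] ((489.4443054199219, -273.06549072265625), (14.395845413208008, 72.42753601074219), 79.2970199584961)
tin [([489.0, -81.9, 40.0], 0.8)]
-95 607 53.8 | -85 85 39.1 | -75 103 39.6 | -65 111 39.1 | -55 106 39.3 | -45 124 39.2 | -35 668 23.2 | -25 111 4.8 | -15 109 4.6 | -5 82 5.0 | 95 1276 39.9 |
```

View pics/wrist7.png

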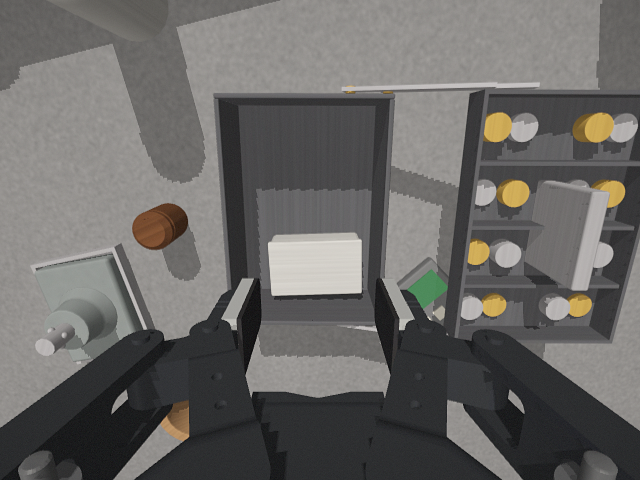

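View pics/scene7.png

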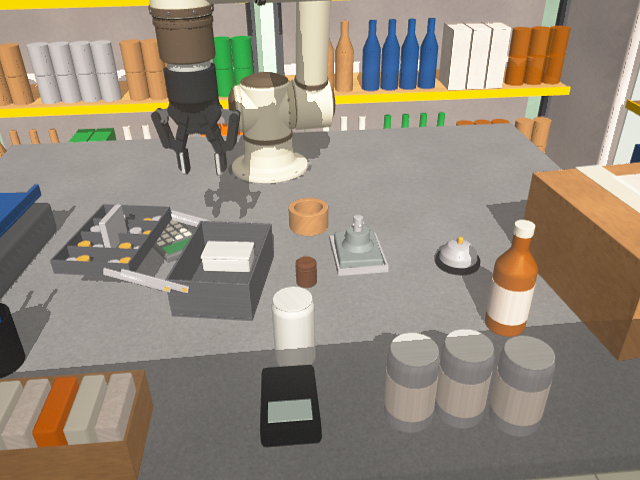

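Request:
move_arm(
  deltas="-0.39 -3.92 0 0 0 0;-0.39 -3.92 0.5 0 0 0;-0.39 -3.92 2 0 0 0;-0.39 -3.92 3 0 0 0;-0.35 0 3.5 0 0 0;0 0 3.5 0 0 0;0 0 3.5 0 0 0;0 0 3 0 0 0;0 0 1.6 0 0 0;0 0 0.4 0 0 0;0 0 0 0 0 0",
  grip=6.5,
)

```text
clock: 25.12
position: [536.2, 58.8, 10.2]
ee_rot: [0.995, -0.098, 0.001, -0.0]
contact_force: [0.2, 0.8, 0.4]
gripper_width: 64.9
```

Run:
```python
from h import *
plan([535.2,62.1,9.5])
```

```text
pos [536.2  58.8  10.2] yaw_y -1.7668 z [ 1.2e-03  3.0e-04 -1.0e+00] tool d cm [-0.161 -0.3    0.071] F [0.2 0.8 0.4] w 64.9 j [ 0.41   0.507 -0.457  0.    -0.605  0.964] t 25.125
```

Request:
move_arm(
  deltas="-0.1 -0.3 0.05 0 0 0;0 0 0 0 0 0",
)

```text
clock: 25.38
position: [535.6, 62.5, 10.0]
ee_rot: [0.995, -0.098, 0.001, -0.0]
contact_force: [0.1, 0.3, 0.1]
gripper_width: 64.9
```

Request:
move_arm(
  deltas="0 0 0 0 0 0;0 0 0 0 0 0;0 0 0 0 0 0;0 0 0 0 0 0;0 0 0 0 0 0;0 0 0 0 0 0",
  grip=0,
)

```text
clock: 26.12
position: [535.6, 62.2, 9.7]
ee_rot: [0.995, -0.098, 0.0, -0.0]
contact_force: [-0.9, 0.8, 6.7]
gripper_width: 36.9
```

Run:
```python
from h import *
plan([563.5,-92,160])
```

```text
pos [535.6  62.2   9.7] yaw_y -1.7662 z [ 1.e-03  3.e-04 -1.e+00] tool d cm [  5.75   14.581 -15.031] F [-0.9  0.8  6.7] w 36.9 j [ 0.417  0.508 -0.458  0.    -0.604  0.958] t 26.125
```

Request:
move_arm(
  deltas="0 0 -2.5 0 0 0;0 0 -4 0 0 0;0 0 -4 0 0 0;0 0 -1.5 0 0 0;1.44 3.65 0 0 0 0;1.44 3.65 0 0 0 0;1.44 3.65 0 0 0 0;1.44 3.63 0 0 0 0;0 0 0 0 0 0;0 0 0 0 0 0",
)

```text
clock: 27.38
position: [562.5, -92.1, 127.9]
ee_rot: [0.995, -0.098, -0.001, 0.0]
contact_force: [0.7, 0.1, -0.5]
gripper_width: 37.0
```

Run:
```python
from h import *
plan([563.5,-92,13.7])
```

```text
pos [562.5 -92.1 127.9] yaw_y -1.7672 z [-2.3e-03  2.0e-04 -1.0e+00] tool d cm [ 0.127 -0.03  11.42 ] F [ 0.7  0.1 -0.5] w 37.0 j [ 1.220e-01  3.880e-01 -2.690e-01 -1.000e-03 -9.160e-01  1.253e+00] t 27.375
```

Request:
move_arm(
  deltas="0.1 0 2.5 0 0 0;0 0 3 0 0 0;0 0 3 0 0 0;0 0 1.6 0 0 0;0 0 0.8 0 0 0;0 0 0.3 0 0 0;0 0 0 0 0 0",
)

```text
clock: 28.25
position: [564.8, -92.3, 17.8]
ee_rot: [0.995, -0.098, 0.001, -0.0]
contact_force: [-0.1, -1.3, 1.2]
gripper_width: 36.9
```

Run:
```python
from h import *
plan([563.5,-92,13.7])
```

```text
pos [564.8 -92.3  17.8] yaw_y -1.7663 z [ 0.0013  0.     -1.    ] tool d cm [-0.132 -0.     0.407] F [-0.1 -1.3  1.2] w 36.9 j [ 0.121  0.535 -0.368  0.    -0.666  1.254] t 28.25
```

Request:
move_arm(
  deltas="0 0 0.1 0 0 0;0 0 0.1 0 0 0;0 0 0.05 0 0 0;0 0 0 0 0 0",
)

```text
clock: 28.75
position: [564.2, -92.4, 14.6]
ee_rot: [0.995, -0.098, 0.0, -0.0]
contact_force: [-0.7, -0.2, -1.0]
gripper_width: 37.0
```

Request:
move_arm(
  deltas="0 0 0.08 0 0 0;0 0 0 0 0 0;0 0 0 0 0 0",
)

```text
clock: 29.12
position: [564.2, -92.3, 13.8]
ee_rot: [0.995, -0.098, -0.0, 0.0]
contact_force: [0.7, 0.4, -0.4]
gripper_width: 37.2
```

Request:
move_arm(
  deltas="0 0 0.04 0 0 0;0 0 0 0 0 0",
)

```text
clock: 29.38
position: [564.3, -92.4, 13.8]
ee_rot: [0.995, -0.098, 0.0, 0.0]
contact_force: [-0.9, 0.6, 3.6]
gripper_width: 37.2
```

Request:
move_arm(
  deltas="0 0 0 0 0 0;0 0 0 0 0 0;0 0 0 0 0 0;0 0 0 0 0 0;0 0 -2.5 0 0 0;0 0 -4 0 0 0;0 0 -5 0 0 0;0 0 -5 0 0 0;0 0 -4 0 0 0;0 0 0 0 0 0",
  grip=5.5,
)

```text
clock: 30.62
position: [566.2, -92.4, 222.6]
ee_rot: [0.995, -0.098, 0.004, -0.001]
contact_force: [-0.2, -0.2, -0.6]
gripper_width: 55.2
```

Run:
```python
from h import *
plan([489.7,-274.4,170])
for n in ["wrist","side"]:
    s=telemetry.read_state();im=eyes.get_image(n);cv2.imwrite(f'pics/{n}8.png',im['pixels'])
    W=cloud(im,s)
    b=brown(im,W)&(np.hypot(W[...,0]-563,W[...,1]+92)<30);p=W[b]
    if len(p):
        print('knob',len(p),p.max(0),cv2.minEnclosingCircle(p[:,:2].astype(np.float32)))
        t=p[p[:,2]>p[:,2].max()-5];print('topfit',np.linalg.lstsq(np.c_[t[:,:2],np.ones(len(t))],t[:,2],rcond=None)[0][:2])
    p=W[(W[...,2]>118)&(W[...,2]<146)&(np.abs(W[...,1]+275)<25)&(np.abs(W[...,0]-490)<45)]
    if len(p):print('plate',len(p), p.max(0),cv2.minAreaRect(p[:,:2].astype(np.float32)))
```

```text
pos [566.2 -92.4 222.6] yaw_y -1.7662 z [ 8.7e-03  2.0e-04 -1.0e+00] tool d cm [-4.018 19.352  5.19 ] F [-0.2 -0.2 -0.6] w 55.2 j [ 1.210e-01  3.000e-01 -1.410e-01  1.000e-03 -1.121e+00  1.254e+00] t 30.625
knob 1408 [581.60900074 -74.16188939  54.1676371 ] ((562.8255615234375, -92.73892974853516), 18.875244140625)
topfit [-0.0036149  0.0047095]
plate 3510 [ 522.52348199 -261.53053637  141.68114332] ((487.19635009765625, -273.75677490234375), (14.165569305419922, 70.6312255859375), 78.49576568603516)
knob 665 [583.0877014  -75.16698333  55.2794283 ] ((564.8389282226562, -94.06080627441406), 19.106090545654297)
topfit [0.01469223 0.02350426]
plate 1058 [ 524.63905407 -263.63937141  143.50096403] ((489.53314208984375, -274.9449157714844), (13.055109024047852, 69.4528579711914), 79.24359893798828)
```

View pics/wrist8.png

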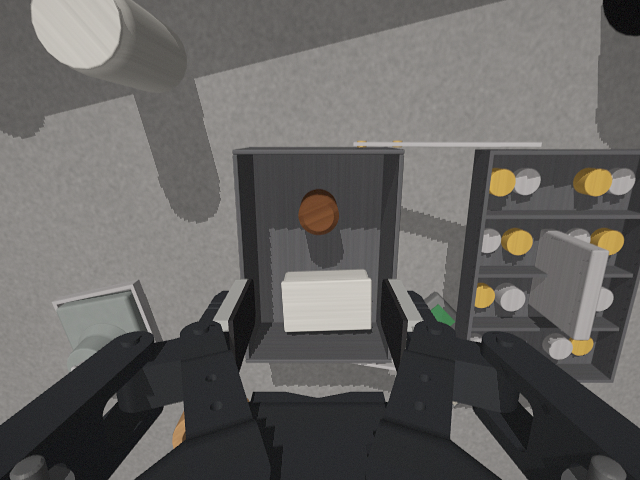

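Request:
move_arm(
  deltas="-1 4.84 0 0 0 0;-1 4.84 0 0 0 0;-1 4.84 0.6 0 0 0;-1 4.83 1 0 0 0;0 0 2 0 0 0;0 0 2 0 0 0;0 0 0 0 0 0;0 0 0 0 0 0",
  grip=5.0,
)

```text
clock: 31.72
position: [487.5, -274.4, 162.3]
ee_rot: [0.995, -0.098, -0.0, 0.0]
contact_force: [-0.2, 0.9, 0.1]
gripper_width: 49.9
```

Run:
```python
from h import *
plan([489.7,-274.4,110.4])
```

```text
pos [ 487.5 -274.4  162.3] yaw_y -1.7661 z [-6.e-04 -2.e-04 -1.e+00] tool d cm [ 0.218 -0.043  5.19 ] F [-0.2  0.9  0.1] w 49.9 j [-0.223  0.334 -0.254  0.    -0.983  1.598] t 31.725
```

Request:
move_arm(
  deltas="0.15 -0.03 2.2 0 0 0;0 0 2 0 0 0;0 0 1 0 0 0;0 0 0 0 0 0",
)

```text
clock: 32.22
position: [489.0, -274.3, 110.4]
ee_rot: [0.995, -0.098, -0.0, 0.0]
contact_force: [0.0, -0.1, -0.3]
gripper_width: 50.3
```

Request:
move_arm(
  deltas="0 0 0 0 0 0;0 0 0 0 0 0;0 0 0 0 0 0;0 0 0 0 0 0;0 0 0 0 0 0;0 0 0 0 0 0",
  grip=0,
)

```text
clock: 32.98
position: [489.5, -274.4, 111.3]
ee_rot: [0.995, -0.097, 0.001, 0.0]
contact_force: [-0.6, 2.8, 6.1]
gripper_width: 10.7
```

Run:
```python
from h import *
plan([527.1,-84.9,110.5])
```

```text
pos [ 489.5 -274.4  111.3] yaw_y -1.766 z [ 1.5e-03 -5.0e-04 -1.0e+00] tool d cm [ 1.4000e-02 -1.9317e+01  8.0000e-02] F [-0.6  2.8  6.1] w 10.7 j [-0.222  0.393 -0.312  0.    -0.864  1.597] t 32.975
```

Mirror the arc back.

Request:
move_arm(
  deltas="0 -0.34 -1.04 0 0 0; 0 -0.45 -0.99 0 0 0; 0 -0.56 -0.94 0 0 0; 0 -0.65 -0.87 0 0 0; 0 -0.75 -0.80 0 0 0; 0 -0.83 -0.71 0 0 0;0 -0.90 -0.62 0 0 0; 0 -0.96 -0.51 0 0 0; 0 -1.01 -0.41 0 0 0; 0 -1.05 -0.29 0 0 0; 0 -1.08 -0.18 0 0 0; 0 -1.09 -0.06 0 0 0",
)

```text
clock: 34.48
position: [508.2, -178.4, 185.5]
ee_rot: [0.995, -0.098, 0.001, -0.0]
contact_force: [1.1, -1.5, 4.4]
gripper_width: 11.0
```

Run:
```python
from h import *
plan([527.1,-84.9,110.5])
```

```text
pos [ 508.2 -178.4  185.5] yaw_y -1.7662 z [ 1.2e-03  2.0e-04 -1.0e+00] tool d cm [ 0.03  -9.54   7.504] F [ 1.1 -1.5  4.4] w 11.0 j [-0.037  0.277 -0.273 -0.    -1.019  1.412] t 34.475
```

Request:
move_arm(
  deltas="0 -1.09 0.06 0 0 0; 0 -1.08 0.18 0 0 0; 0 -1.05 0.29 0 0 0; 0 -1.01 0.41 0 0 0; 0 -0.96 0.51 0 0 0; 0 -0.90 0.62 0 0 0;0 -0.83 0.71 0 0 0; 0 -0.75 0.80 0 0 0; 0 -0.65 0.87 0 0 0; 0 -0.56 0.94 0 0 0; 0 -0.45 0.99 0 0 0; 0 -0.34 1.04 0 0 0",
)

```text
clock: 35.98
position: [526.9, -84.7, 110.4]
ee_rot: [0.995, -0.097, -0.0, 0.001]
contact_force: [-11.7, 0.1, 53.4]
gripper_width: 11.1
```

Request:
move_arm(
  deltas="0 0 0.05 0 0 0;0 0 0 0 0 0;0 0 0 0 0 0",
)

```text
clock: 36.35
position: [526.7, -84.8, 111.2]
ee_rot: [0.995, -0.098, 0.0, 0.0]
contact_force: [-0.2, 2.2, 11.3]
gripper_width: 10.9
```

Run:
```python
from h import *
plan([527.1,-84.9,110.5])
```

```text
pos [526.7 -84.8 111.2] yaw_y -1.7662 z [ 6.e-04 -6.e-04 -1.e+00] tool d cm [0.046 0.003 0.073] F [-0.2  2.2 11.3] w 10.9 j [ 1.45e-01  3.52e-01 -3.80e-01  1.00e-03 -8.38e-01  1.23e+00] t 36.35
```

Request:
move_arm(
  deltas="0 0 0 0 0 0;0 0 0 0 0 0;0 0 0 0 0 0;0 0 0 0 0 0;0 0 -3 0 0 0;0 0 -5 0 0 0;0 0 -5 0 0 0;0 3 -3 0 0 0;0 5 0 0 0 0;0 5.5 0 0 0 0;0 5 0 0 0 0;0 0 0 0 0 0",
  grip=5.0,
)

```text
clock: 37.85
position: [489.3, -268.8, 269.3]
ee_rot: [0.995, -0.1, -0.001, -0.0]
contact_force: [0.4, 0.4, -0.5]
gripper_width: 49.9
```

Run:
```python
from h import *
plan([489.7,-274.4,170])
for n in ["side","scene"]:
    s=telemetry.read_state();im=eyes.get_image(n);cv2.imwrite(f'pics/{n}9.png',im['pixels'])
    W=cloud(im,s);W0=np.load(n+'0.npy')
    for w in (W0,W):
        p=w[(w[...,2]>118)&(w[...,2]<148)&(np.abs(w[...,1]+85)<25)&(np.abs(w[...,0]-527)<45)]
        if len(p):print('plate',len(p), p.max(0),np.percentile(p[:,2],95),cv2.minAreaRect(p[:,:2].astype(np.float32)))
```

```text
pos [ 489.3 -268.8  269.3] yaw_y -1.7715 z [-1.4e-03  2.0e-04 -1.0e+00] tool d cm [0.164 0.541 9.928] F [ 0.4  0.4 -0.5] w 49.9 j [-0.212  0.247 -0.095  0.    -1.23   1.582] t 37.85
plate 991 [561.79830476 -73.96028337 143.27066078] 141.80129406823676 ((527.0955810546875, -85.89962768554688), (13.612235069274902, 69.7371597290039), 78.52284240722656)
plate 338 [562.96376228 -71.9598056  142.35313415] 141.12579999551724 ((528.482421875, -84.09358215332031), (13.537887573242188, 71.28388977050781), 79.10929870605469)
plate 340 [563.63817224 -72.26243973 142.54254363] 141.15454773139643 ((528.1561279296875, -84.47132873535156), (13.320201873779297, 71.28369903564453), 78.83052825927734)
```

View pics/scene9.png

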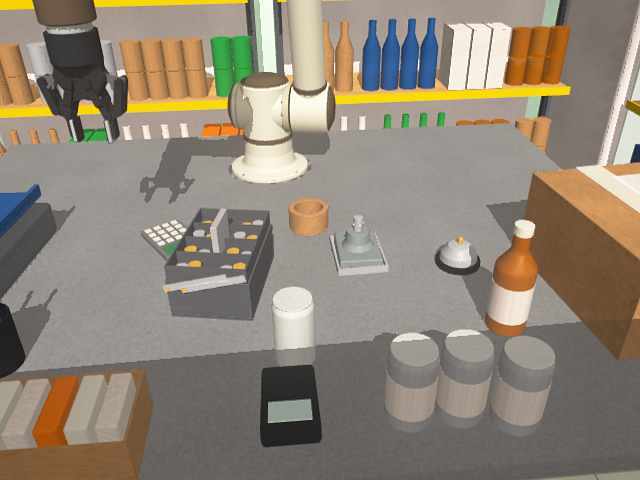

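View pics/side9.png

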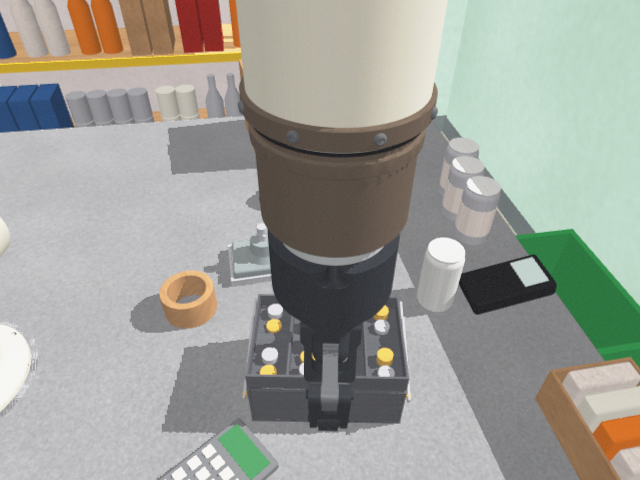

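The tray sits at its original closed height and place (plate at about (220,230) in the scene view). The stamp is in its rest, and the bell, can and bottle are standing.

```bash
python3 -c "
from bench import arm
print(arm.job_done())"
```

```text
the job is handed in; nothing more can be done
None
```

The job is done and handed in at about 38 s on the robot's clock, with the gripper clear of everything.

- **Knob off the stamp:** I twisted it back and forth in five sweeps while raising it about 19 mm, then lifted it clear. The measured vertical force after each sweep stayed within about 5 N. The stamp's base height read the same before and after, so it stayed in its rest.
- **Knob into the box:** I set the knob on the counter, swung the tray over to its stop, then stood the knob open end down in the compartment beside the tin. The wrist picture showed it upright, with its top level and at about the 52 mm expected.
- **Tray closed:** I swung the tray back down. The grip plate's height and place matched the starting view to within 0.5 mm in the scene camera.
- **Other things:** The last scene picture shows the bell, can and bottle standing where they were.

- **Force on closing:** The wrist force read about 53 N for a moment as the tray met its closed stop, through the fingers on the grip plate. That is under the 120 N wrist limit.
- **Checks not possible:** The side camera couldn't see the grip plate at the end because the arm was in front of it, so the final tray measurement is from the scene camera only. I couldn't see the knob once the tray was down; its last check was just before that.

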